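# Unclip the fan filter cover and stand it in its holder

## Robot

A 6-joint arm with a two-finger parallel gripper is mounted at the origin on a cart in front of the work surface, level with it; the furniture and walls round the work are solid. World frame = base frame: x ahead of the robot, y to its left, z up, the work surface at z = 0. Lengths are in m, angles in rad, forces in N, time in s.
With the tool pointing down it reaches from about 0.375 to 0.9 m from the base axis. Payload 3.1 kg.
Tool frame: the origin (TCP) lies between the finger pads; the fingertips stand 11 mm ahead of it and the grasp point (between the pads) lies 8 mm behind it; z points along the fingers, y is the line along which they close (so a half turn about z gives the same grasp; the last joint's range is limited). The gripper opens to 87 mm and grips with 3 to 60 N. Pads are 19 mm wide; open, the fingers measure 117 mm over their backs; the gripper's body (75 mm by 190 mm) begins 51 mm behind the grasp point.
Start: joints at [-1.5, 0.527, 1.433, -0, 1.181, -0.178], TCP at [0.155, -0.606, 0.234] pointing down, gripper open.
Joint ranges: [-3.08, 3.08], [-0.75, 2.2], [0.22, 2.44], [-1.43, 4.57], [0, 2.65], [-2.85, 2.85]. Speed limits (rad/s): [2.79, 2.79, 3.14, 3.14, 3.14, 3.14].

## Interface

Orientations are given as a unit quaternion [x, y, z, w].
In Python, from rig import robot gives the robot as it stands.
- The arm moves only by the tool move_arm, never from a script. Its argument "moves" is text: rows parted by semicolons, each of 7 numbers parted by spaces: the shift along the tool's x, y, z in units of 100 mm (1.0 is 100 mm), then the turn, a rotation vector about the tool's x, y, z in units of 90 degrees (1.0 is 90 degrees), then the opening, from 0 (shut) to 1 (fully open). A call has 1 to 12 rows; each row is the pose to reach, as a shift and turn from the pose commanded when the call began, along the tool's axes at that moment; what a row does not reach only later rows make up. A row lasts 1/10 s, in which the tool goes at most 50 mm and 8.59 degrees, less where a joint would pass 70% of its speed; a pose out of reach is approached as far as the arm can. A call with a number of a shift or a turn outside -1 to 1 is refused whole. A call with a gripper value outside its range is refused whole. The fingers move at their own pace and stop on an object; "squeeze" is the grip in N (left out, the last holds). Time passes only in rows, so rows that repeat a pose let the fingers close. It gives the time, the measured TCP pose, the force, the opening and the grip force at its end, in the units of the state.
- robot.get_obs(): the state, without advancing time (a new reading comes with each control period).
- robot.camera(name): name is "scene" or "top" or "wrist"; returns a dict with "image" (480x640x3 uint8, red, green, blue), "intrinsics" (3x3 intrinsics, pixels), "dist_coeffs" ([k1, k2, p1, p2, k3] as OpenCV has them; the pictures are not rectified), "extrinsics" (4x4, takes a point from world to camera coordinates). Camera axes: x right, y up, looking along -z (the intrinsics and any distortion apply to the point x, -y, -z); pixel columns grow to the right and rows downward; lengths in m; the calibration is good to about 2 mm. A picture is of the moment at which its call begins. There is no depth.
- robot.hand_in(): hands the job in; it is judged then, once.
The state is a dict: "time": time; "q": joint angles; "joint_velocities": joint speeds; "joint_torque": joint torques, N m; "position": TCP position; "tool_rot": TCP orientation; "ft_force": force on the tool from outside, world axes, zero at the start; "moment": the same for the moment, N m; "grip_width": finger opening in m; "grip_force": force on a finger pad.
Only numpy, scipy, OpenCV 4.12 (cv2) and the standard library are available. Lean on these libraries where they do the work, as an engineer would, in place of code of your own. Each camera call takes 0.05 s, during which the arm holds its last target. There are 200 camera calls.

## Task

Squeeze the two red snap tabs together to release the white clip-on filter cover from the grey fan housing, lift it off without forcing it, lay it on the sloping rest with its tabs facing up and one long edge down against the blue lips, and let go. Then take it again by the middle of its upper long edge, leaving the tabs unsqueezed, and stand it upright on its lower long edge in the blue holder, both ends in the grooves and fully down, and let go. Leave the other things on the bench where they are.

Things in the scene. Friction and masses are not known exactly. Their poses are not given: they have to be found in the camera images.
- cover: loose white grille cover, 0.1 to 0.2 kg: plate 90 mm (x) by 120 mm (y, the long edges) by 4 mm (z), origin at the middle of its underside, z out of the tab side. Hooks below reach y = +-41 mm and 10 mm down, four feet (within x +-31, y +-37 mm) 8 mm down. It starts clipped on the housing, frames parallel. It may stand on either long edge
- tabs (a point): point midway between the two red snap tabs, 20 mm above the cover's origin, cover axes. The tabs stand up at y = +28 and -28 mm (outer faces 56 mm apart, 44 mm when fully squeezed along y), each 22 mm wide along x, 4 mm thick, from the plate's top to 34 mm above the origin (14 mm above this point)
- tab_l (a joint): travel of the tab at the cover's +y side towards the middle, 0 (free, hooked) to 0.006 m (fully squeezed); spring 4.5 N at 0 rising to 13.5 N at 6 mm; its hook is clear of the housing from about 3.5 mm
- tab_r (a joint): the same for the tab at the cover's -y side
- housing: fixed grey fan housing, 130 mm (x) by 160 mm (y) by 62 mm high, origin under its middle at the work surface. The cover lies on its top (cover origin at z = 62 mm); two hooks hold it under the rim until both tabs are squeezed, then it lifts straight up, clear after 10 mm
- rest: fixed sloping rest, base 130 mm (x) by 136 mm (y), origin under its middle at the work surface, z up. Two aluminium rails (y = 45 to 60 mm either side, open between) rise towards its +x at 45 degrees; blue lips standing 14 mm above the rails stop the cover at their low (-x) end. The laid cover's upper long edge is at x = 29, z = 104 mm, 20 mm past the rails
- rest_seat (a point): where the cover's origin is when it lies on the rest with its lower edge on the lips: x = -3, y = 0, z = 72 mm in the rest's frame. This point has the rest's axes; the cover's z axis then leans 45 degrees towards the rest's -x, its y along the rest's y (either way round)
- holder: fixed blue holder, base 80 mm (x) by 150 mm (y) by 10 mm, origin under its middle at the work surface, z up. Two facing upright grooves in its plane x = 0, at y = 46 to 62 mm either side, 8 mm wide, mouths flared from 60 to 70 mm high, end walls 70 mm high; groove floor 10 mm above the work surface
- holder_seat (a point): where the cover's origin is (within the 8 mm groove) when it stands fully down in the holder: 55 mm above the holder's origin, holder axes; the plate is then upright along the holder's y, its upper edge at 100 mm
- cleaner_bottle: bystander, leave alone: white bottle, 56 mm across, 118 mm tall, near left
- tin_a: bystander, leave alone: small grey tin, 46 mm across, 34 mm tall
- tin_b: bystander, leave alone: small tin with a green cap, 38 mm across, 50 mm tall
- solder_spool: bystander, leave alone: black spool of wire lying on the left, 64x80x37 mm
- film_tape: bystander, leave alone: amber tape roll lying on the left, 66x82x19 mm
- meter: bystander, leave alone: blue-grey hand multimeter lying at the back right, 158x78x46 mm
- satellite: bystander, leave alone: white model satellite standing at the back, 108x133x318 mm
- cell: bystander, leave alone: green round cell standing upright at the back left, 18 mm across, 67 mm tall

How it is judged:
On the way, in this order (a step that is already met when the one before it is completed fails the run):
1. both tabs squeezed together while the cover is still on the housing (value of joint each of tab_l, tab_r above 0.0033 m and z of cover in the frame of housing between 0.055 and 0.072 m and contact force between the fingers and cover above 1 N), for 0.1 s.
2. the cover lies on the sloping rest, tabs up, lower edge at the lips, let go (x of cover in the frame of rest between -0.013 and 0.007 m and y of cover in the frame of rest between -0.012 and 0.012 m and z of cover in the frame of rest between 0.063 and 0.082 m and angle between the y axis of cover and the y axis of rest, either way round below 0.15 rad and angle between cover's own z axis and vertical between 0.65 and 0.92 rad and linear speed of cover below 0.02 m/s and contact force between the fingers and cover below 0.3 N), for 0.3 s.
3. the cover is taken again with its tabs unsqueezed and lifted off the rest (value of joint each of tab_l, tab_r below 0.0015 m and contact force between the fingers and cover above 1 N and contact force between cover and rest below 0.05 N and distance of cover from where it was at the start of the episode above 0.05 m and z of cover in the frame of rest above 0.1 m), for 0.1 s.
4. the cover stands fully down in the grooves of the holder, let go (x of cover in the frame of holder between -0.01 and 0.01 m and y of cover in the frame of holder between -0.006 and 0.006 m and z of cover in the frame of holder between 0.05 and 0.0585 m and angle between the z axis of cover and the x axis of holder, either way round below 0.17 rad and angle between the y axis of cover and the y axis of holder, either way round below 0.1 rad and linear speed of cover below 0.02 m/s and contact force between the fingers and cover below 0.3 N), for 0.2 s.
At the end, for the whole second after the job is handed in: the cover stands at rest on a long edge in the holder, released: its origin within 10 mm of the groove plane, within 6 mm of the middle, at 50 to 58.5 mm height, upright within 0.17 rad and level within 0.10 rad; every bystander within 30 mm of where it stood (all of step 4 and distance of each of cleaner_bottle, tin_a, tin_b, solder_spool, film_tape, meter, satellite, cell from where it was at the start of the episode below 0.03 m); the robot touches nothing.
It fails at once if the cover is pulled or pushed against the housing with more than 80 N (contact force between cover and housing above 80 N).
It fails at once if a bystander is moved by more than 30 mm (distance of any of cleaner_bottle, tin_a, tin_b, solder_spool, film_tape, meter, satellite, cell from where it was at the start of the episode above 0.03 m).
It also fails if it takes over 64 s, if anything falls off the work surface, if the arm or the gripper's body presses on something with over 40 N, if the wrist force passes 120 N, or if a joint passes its speed limit or range.

## Working session

There is one attempt and no reset: what is moved stays moved. The work goes in short steps, Python scripts to look and compute and a tool call to move; the robot and the scene stay as the last step left them, time stands still between calls to the robot, and variables do not carry over. Pictures are saved under pics/ and viewed, at most 10 in all, crops included, and the job is handed in when it is done.

Besides the shell and the picture viewer there is one more tool, called after ">>>" in YAML: its name, and indented under it one key for each argument. move_arm: Moves the arm, as the interface text tells. Shifts and turns lie within -1 to 1; 1 stands for 100 mm of shift or 90 degrees of turn. Its arguments: {"type":"object","properties":{"moves":{"type":"string"},"squeeze":{"type":"number"}},"required":["moves"]}

```bash
mkdir -p pics; ls
cat > h.py <<'E'
import numpy as np, cv2
from rig import robot
def cam(n):
    c=robot.camera(n); c={k:np.array(v) for k,v in c.items()}; return c
def save(c,fn): cv2.imwrite('pics/'+fn,c['image'][...,::-1])
def ray(c,px):
    u=cv2.undistortPoints(np.array(px,float).reshape(-1,1,2),c['intrinsics'],c['dist_coeffs']).reshape(-1,2)
    d=np.c_[u[:,0],-u[:,1],-np.ones(len(u))]
    R=c['extrinsics'][:3,:3];t=c['extrinsics'][:3,3]
    return -R.T@t, d@R
def onz(c,px,z):
    o,d=ray(c,px); return o+d*((z-o[2])/d[:,2])[:,None]
def proj(c,P):
    P=np.atleast_2d(P);R=c['extrinsics'][:3,:3];t=c['extrinsics'][:3,3]
    q=P@R.T+t; q=q*[1,-1,-1]
    return cv2.projectPoints(q,np.zeros(3),np.zeros(3),c['intrinsics'],c['dist_coeffs'])[0].reshape(-1,2)
E
python3 - <<'E'
from h import *
for n in ['top','scene']:
    c=cam(n); save(c,n+'0.png'); R=c['extrinsics'][:3,:3]; print(n,-R.T@c['extrinsics'][:3,3],c['intrinsics'].tolist(),c['dist_coeffs'])
    np.savez(n+'0.npz',**c)
o=robot.get_obs();print(o['position'],o['tool_rot'],o['time'])
E
```

```text
pics
top [0.32452305 0.07249509 1.35305942] [[468.55271956427185, 0.0, 314.683800318883], [0.0, 468.55271956427185, 244.3575186960728], [0.0, 0.0, 1.0]] [-0.10392756  0.          0.          0.          0.        ]
scene [-0.04073761  0.91145769  0.55556677] [[462.47519814770277, 0.0, 314.34425501808073], [0.0, 462.47519814770277, 238.69504151258096], [0.0, 0.0, 1.0]] [0.02081628 0.         0.         0.         0.        ]
[ 0.15448348 -0.60492025  0.23265851] [ 9.92209595e-01  1.24575601e-01  4.76743313e-05 -1.01823749e-03] 0.1
```

View pics/top0.png

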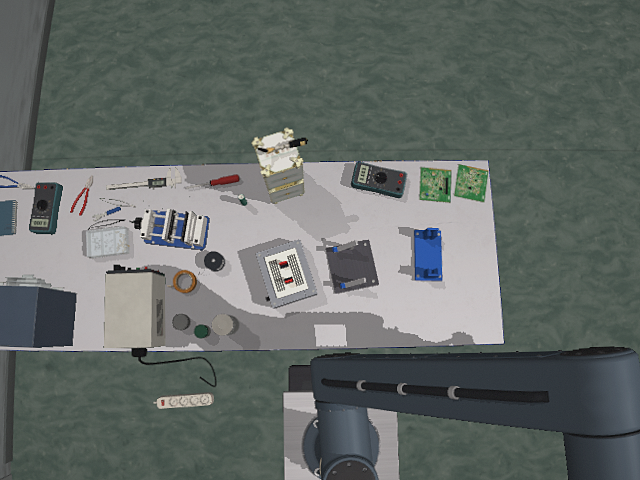

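View pics/scene0.png

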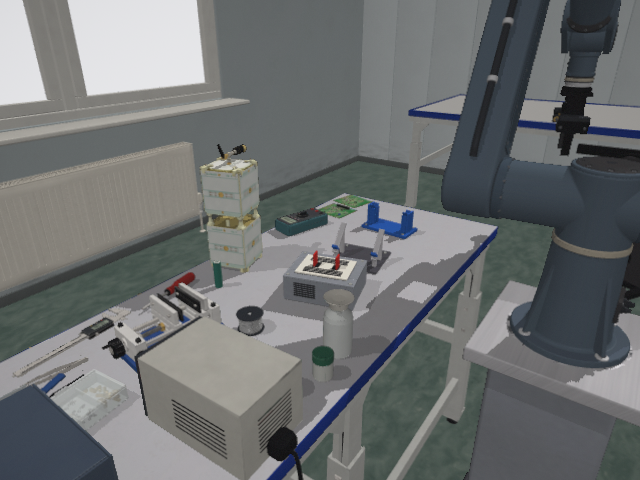

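The top view shows the housing with its red tabs near (283,273), the rest near (352,265) with blue lips at its left end, and the holder near (428,254). The scene view shows them from the left. I'll crop and measure next.

```bash
cat > m.py <<'E'
from h import *
c=dict(np.load('top0.npz')); im=c['image']
crop=im[215:315,235:455][...,::-1]
cv2.imwrite('pics/crop0.png',cv2.resize(crop,None,fx=3.6,fy=3.6,interpolation=cv2.INTER_CUBIC))
hsv=cv2.cvtColor(im,cv2.COLOR_RGB2HSV)
def blobs(m,box,mn):
    x0,y0,x1,y1=box; mm=np.zeros_like(m); mm[y0:y1,x0:x1]=m[y0:y1,x0:x1]
    cs,_=cv2.findContours(mm,cv2.RETR_EXTERNAL,cv2.CHAIN_APPROX_NONE)
    return [k for k in cs if cv2.contourArea(k)>=mn]
red=cv2.inRange(hsv,(0,150,80),(8,255,255))|cv2.inRange(hsv,(172,150,80),(180,255,255))
blue=cv2.inRange(hsv,(105,130,50),(125,255,255))
white=cv2.inRange(hsv,(0,0,205),(180,40,255))
for k in blobs(red,(250,240,320,310),3): 
    r=cv2.minAreaRect(k);print('red',r, onz(c,[r[0]],.096))
for k in blobs(white,(255,240,312,300),80):
    r=cv2.minAreaRect(k);print('white',r,onz(c,[r[0]],.066),onz(c,cv2.boxPoints(r),.066).round(4).tolist())
for k in blobs(blue,(320,235,385,300),3): 
    r=cv2.minAreaRect(k);print('lip',r, onz(c,[r[0]],.04))
for k in blobs(blue,(400,220,460,290),20): 
    r=cv2.minAreaRect(k);print('holder',r, onz(c,[r[0]],.04),onz(c,cv2.boxPoints(r),.01).round(4).tolist())
E
python3 m.py
```

```text
red ((288.45001220703125, 280.3500061035156), (2.8460497856140137, 7.589465618133545), 71.56504821777344) [[0.45362524 0.13289452 0.096     ]]
red ((282.7500305175781, 262.7500305175781), (2.5298221111297607, 7.273237705230713), 71.56504821777344) [[0.50171889 0.14778766 0.096     ]]
white ((285.6950988769531, 272.756103515625), (42.66508483886719, 32.13958740234375), 72.34988403320312) [[0.4778949  0.14170492 0.066     ]] [[0.5222, 0.2018, 0.066], [0.5481, 0.1163, 0.066], [0.434, 0.0823, 0.066], [0.4089, 0.1667, 0.066]]
lip ((342.0, 285.0), (4.0, 4.0), 90.0) [[ 0.44326601 -0.01454092  0.04      ]]
lip ((334.5, 249.0), (4.0, 5.0), 90.0) [[0.54617865 0.00369034 0.04      ]]
holder ((427.69647216796875, 254.14328002929688), (52.3046760559082, 26.515880584716797), 88.69805145263672) [[ 0.52596457 -0.26265581  0.04      ]] [[0.6085, -0.2339, 0.01], [0.6089, -0.3134, 0.01], [0.4539, -0.3064, 0.01], [0.454, -0.2285, 0.01]]
```

View pics/crop0.png

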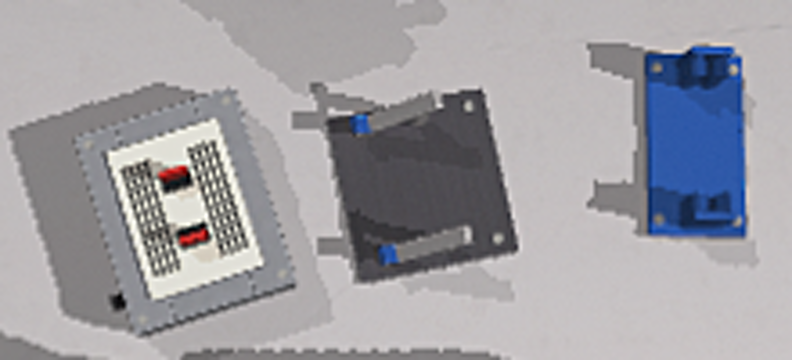

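The crop shows the cover's long side tilted about 17° from world x. The rest's lips are at its left end (blue at crop (362,123) and (388,254)), so its +x points to the robot's right at about -80°. The holder's grooves run along world x. I'm setting out now and will take wrist views on the way.

>>> move_arm:
  moves: "0.25 -0.25 0 0 0 0 1; 0.5 -0.5 0 0 0 0 1; 0.75 -0.75 0 0 0 0 1; 1 -1 0 0 0 0 1"

```text
time: 0.5
position: [0.2271, -0.4824, 0.2331]
tool_rot: [0.992, 0.124, 0.0, -0.001]
ft_force: [0.4, 0.0, 1.0]
grip_width: 0.0868
grip_force: 0.0
```

>>> move_arm:
  moves: "0.25 -0.25 0 0 0 0 1; 0.5 -0.5 0 0 0 0 1; 0.75 -0.75 0 0 0 0 1; 1 -1 0 0 0 0 1"

```text
time: 0.9
position: [0.2993, -0.3608, 0.2333]
tool_rot: [0.992, 0.124, -0.0, -0.0]
ft_force: [0.0, 0.5, 0.2]
grip_width: 0.0873
grip_force: 0.0
```

>>> move_arm:
  moves: "0.25 -0.25 0 0 0 0 1; 0.5 -0.5 0 0 0 0 1; 0.75 -0.75 -0.3 0 0 0 1; 1 -1 -0.6 0 0 0 1; 1 -1 -0.6 0 0 0 1;1 -1 -0.6 0 0 0 1"

```text
time: 1.5
position: [0.3712, -0.2404, 0.2938]
tool_rot: [0.992, 0.126, 0.0, 0.001]
ft_force: [-0.8, -0.2, -0.2]
grip_width: 0.0872
grip_force: 0.0
```

Run:
```python
from h import *
c=cam('wrist'); save(c,'w1.png'); np.savez('w1.npz',**c)
R=c['extrinsics'][:3,:3]; print(-R.T@c['extrinsics'][:3,3], -R[2], c['intrinsics'],c['dist_coeffs'])
o=robot.get_obs();print(o['position'],o['q'],o['time'])
print(proj(c,[[.53,-.27,.01],[.505,-.06,.01],[.478,.141,.066]]))
```

```text
[ 0.44775799 -0.2203501   0.4444197 ] [-0.27739145 -0.07337792 -0.95795076] [[377.02214902   0.         311.95772885]
 [  0.         377.02214902 240.89688929]
 [  0.           0.           1.        ]] [-0.07485527  0.          0.          0.          0.        ]
[ 0.37059436 -0.24063968  0.29302774] [-8.29399086e-01  1.98851200e-01  1.78944123e+00 -6.89676249e-04
  1.15397732e+00  4.91206819e-01] 1.55
[[375.31261925  64.8222547 ]
 [179.14392     38.05200912]
 [-36.51045801  13.94531806]]
```

View pics/w1.png

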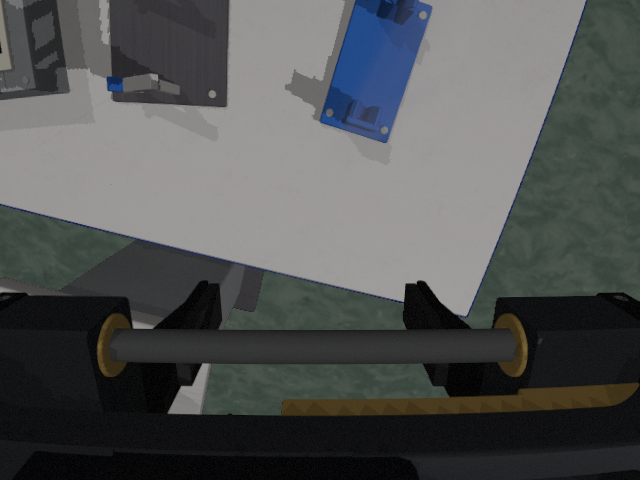

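The wrist view shows the lower ends of the holder (375,75) and the rest (170,50). The camera sits ahead of the tool on its +x side. I'll move further in and up so that the rest and holder are both in view.

>>> move_arm:
  moves: "0.25 -0.25 -0.1 0 0 0 1; 0.5 -0.5 -0.2 0 0 0 1; 0.75 -0.7 -0.3 0 0 0 1; 1 -0.7 -0.4 0 0 0 1"

```text
time: 1.95
position: [0.4492, -0.1467, 0.3321]
tool_rot: [0.992, 0.124, -0.002, -0.002]
ft_force: [-0.5, -1.1, -0.7]
grip_width: 0.0872
grip_force: 0.0
```

>>> move_arm:
  moves: "0.25 0 0 0 0 0 1; 0.5 0 0 0 0 0 1; 0.6 0 0 0 0 0 1; 0.6 0 0 0 0 0 1; 0.6 0 0 0 0 0 1"

```text
time: 2.45
position: [0.5075, -0.134, 0.3324]
tool_rot: [0.992, 0.124, -0.002, -0.001]
ft_force: [0.3, -0.2, 0.8]
grip_width: 0.087
grip_force: 0.0
```

Run:
```python
from h import *
c=cam('wrist'); save(c,'w2.png'); np.savez('w2.npz',**c)
R=c['extrinsics'][:3,:3]; print(-R.T@c['extrinsics'][:3,3])
o=robot.get_obs();print(o['position'],o['q'],o['time'])
```

```text
[ 0.58456209 -0.11455274  0.48279263]
[ 0.50738837 -0.13391734  0.33276084] [-4.70882090e-01  2.83984110e-01  1.54813950e+00 -5.43572284e-04
  1.31200206e+00  8.51547454e-01] 2.5
```

View pics/w2.png

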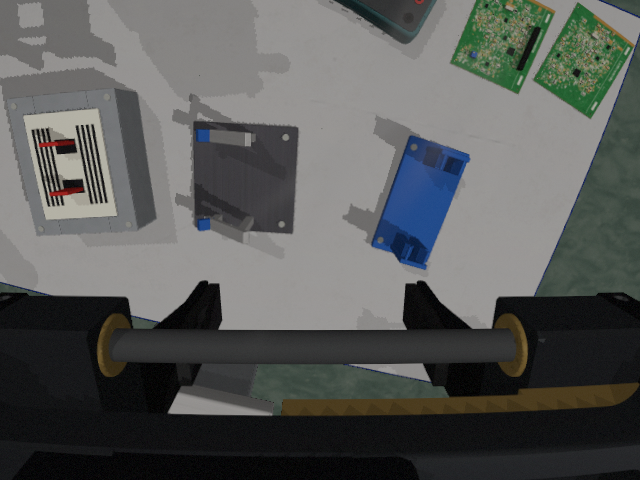

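All three fixtures are in view: the cover plate around (70,165), the rest base at (195-297,123-233), and the holder base at (373-468,135-268).

```bash
cat > m2.py <<'E'
from h import *
c=dict(np.load('w2.npz')); im=c['image']; hsv=cv2.cvtColor(im,cv2.COLOR_RGB2HSV)
def big(m,box):
    x0,y0,x1,y1=box; mm=np.zeros_like(m); mm[y0:y1,x0:x1]=m[y0:y1,x0:x1]
    cs,_=cv2.findContours(mm,cv2.RETR_EXTERNAL,cv2.CHAIN_APPROX_NONE)
    return sorted(cs,key=cv2.contourArea)[::-1]
def wrect(k,z):
    P=onz(c,cv2.convexHull(k).reshape(-1,2),z)[:,:2]*1000
    r=cv2.minAreaRect(P.astype(np.float32)); return [np.round(a,1) for a in r]
white=cv2.inRange(hsv,(20,8,190),(40,60,255))
print('sample',hsv[120,35],hsv[200,100],hsv[180,245],hsv[220,210],hsv[200,420],hsv[222,203],hsv[160,225],hsv[145,65],hsv[260,250])
blue=cv2.inRange(hsv,(105,130,40),(125,255,255))
dark=cv2.inRange(hsv,(0,0,30),(180,80,90))
red=cv2.inRange(hsv,(0,150,80),(8,255,255))|cv2.inRange(hsv,(172,150,80),(180,255,255))
print('cover',[(wrect(k,.066),cv2.boundingRect(k)) for k in big(white,(10,95,130,235))[:2]])
for k in big(red,(20,120,110,210))[:3]: print('red',cv2.contourArea(k),cv2.boundingRect(k),wrect(k,.096))
for z in(.004,.008,.012): print('rest',z,[(wrect(k,z),cv2.boundingRect(k)) for k in big(dark,(180,115,305,240))[:1]])
for k in big(blue,(180,115,305,240))[:3]: print('lip',cv2.contourArea(k),cv2.boundingRect(k),wrect(k,.03))
for k in big(blue,(360,125,480,280))[:1]: print('holder',cv2.boundingRect(k),wrect(k,.01))
print('screws holder',onz(c,[[413,147],[377,240]],.01).round(4).tolist())
print('screws rest',onz(c,[[285,137],[281,224]],.01).round(4).tolist())
E
python3 m2.py
python3 - <<'E'
import cv2
im=cv2.imread('pics/w2.png')[110:280,180:480]
cv2.imwrite('pics/w2c.png',cv2.resize(im,None,fx=2.6,fy=2.6,interpolation=cv2.INTER_CUBIC))
E
```

```text
sample [ 26  20 178] [15 13 38] [150   9  58] [150   3  99] [109 187 139] [108 192 134] [130  12  64] [  1 180  58] [ 20   5 152]
cover []
red 108.5 (50, 188, 33, 8) [array([459.1, 125.5]), array([ 5.7, 38.7]), np.float64(21.0)]
red 99.0 (39, 141, 35, 6) [array([507.5, 140.4]), array([ 4.2, 38.9]), np.float64(15.8)]
rest 0.004 [([array([502.1, -45.6]), array([137.5, 129.9]), np.float64(10.3)], (193, 121, 105, 113))]
rest 0.008 [([array([502.8, -46.2]), array([136.3, 128.8]), np.float64(10.3)], (193, 121, 105, 113))]
rest 0.012 [([array([503.5, -46.8]), array([135.2, 127.7]), np.float64(10.3)], (193, 121, 105, 113))]
lip 145.5 (196, 129, 14, 13) [array([545.3,   8.4]), array([13.7, 16.1]), np.float64(13.6)]
lip 117.5 (197, 218, 13, 13) [array([439.2, -11.1]), array([14.2, 16.7]), np.float64(19.9)]
holder (372, 136, 98, 134) [array([ 525.6, -268.8]), array([ 81.8, 158.6]), np.float64(87.6)]
screws holder [[0.5934, -0.2398, 0.01], [0.468, -0.2316, 0.01]]
screws rest [[0.5655, -0.0848, 0.01], [0.4579, -0.1048, 0.01]]
```

View pics/w2c.png

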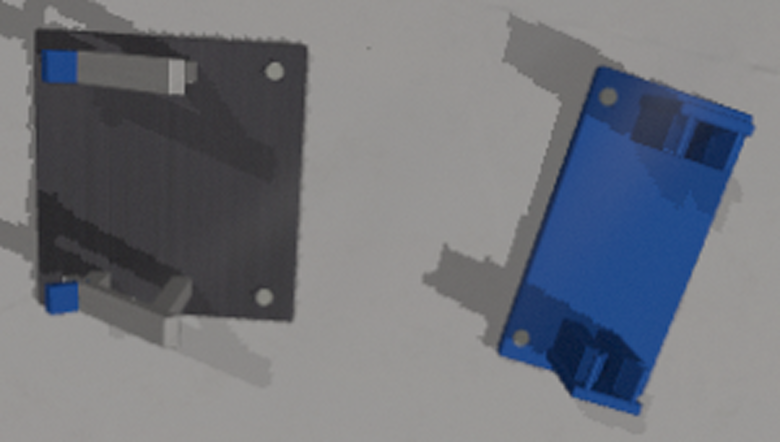

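The crop shows the holder base's left corners at crop (598,68) and (500,352), with the right-hand corners hidden under the end walls. The rest's base is cleanly visible. I'll compute the holder's yaw from its clean left edge.

```bash
cat > m3.py <<'E'
from m2 import *
def edge(c,box,z,left=True):
    hsv=cv2.cvtColor(c['image'],cv2.COLOR_RGB2HSV); b=cv2.inRange(hsv,(105,130,40),(125,255,255))
    pts=[]
    for v in range(box[1],box[3]):
        u=np.where(b[v,box[0]:box[2]])[0]
        if len(u)>5: pts.append([box[0]+u[0]-.5,v])
    P=onz(c,pts,z)[:,:2]*1000
    vx,vy,x0,y0=cv2.fitLine(P.astype(np.float32),cv2.DIST_HUBER,0,.01,.01).ravel()
    s=np.sign(vx); return P,np.array([vx,vy])*s,np.degrees(np.arctan2(vy*s,vx*s)),np.array([x0,y0])
print('----')
for c_,box in((c,(365,142,470,240)),(dict(np.load('top0.npz')),(405,234,450,276))):
    for z in(.01,):
        P,d,a,p0=edge(c_,box,z); n=np.array([d[1],-d[0]])
        print(a,p0, 'axis at x=525:', p0+d*((525-p0[0])/d[0])+40*n)
print('corners',onz(c,[[410,136],[372.6,245.4]],.01).round(4).tolist())
# cover plate mask
k=cv2.inRange(hsv,(20,10,140),(34,60,255)); kk=big(k,(10,95,130,235))
print([(cv2.contourArea(q),cv2.boundingRect(q),wrect(q,.066)) for q in kk[:3]])
E
python3 m3.py | sed -n '/----/,$p'
```

```text
----
-2.0871904 [ 533.9902  -228.46393] axis at x=525: [ 523.5432  -268.10974]
-3.2886803 [ 524.5045  -230.90369] axis at x=525: [ 522.7053  -270.86627]
corners [[0.605, -0.2321, 0.01], [0.4595, -0.2282, 0.01]]
[(7697.5, (23, 108, 94, 112), [array([480. , 141.7]), array([119.3,  90.6]), np.float64(17.0)])]
```

>>> move_arm:
  moves: "0.1 -0.5 0 0 0 0 1; 0.2 -1 0 0 0 0 1; 0.2 -1 0 0 0 0 1"

```text
time: 2.8
position: [0.5009, -0.0273, 0.3335]
tool_rot: [0.992, 0.127, -0.001, -0.002]
ft_force: [0.4, -0.7, 0.6]
grip_width: 0.0874
grip_force: 0.0
```

>>> move_arm:
  moves: "0.1 -0.5 0 0 0 0 1; 0.2 -1 0 0 0 0 1; 0.2 -1 0 0 0 0 1"

```text
time: 3.1
position: [0.4963, 0.074, 0.3337]
tool_rot: [0.992, 0.127, -0.0, -0.001]
ft_force: [-0.0, -0.1, 0.3]
grip_width: 0.0871
grip_force: 0.0
```

>>> move_arm:
  moves: "0 -0.2 0 0 0 -0.09 1; 0 -0.4 0 0 0 -0.18 1; 0 -0.6 0 0 0 -0.27 1; 0 -0.74 0 0 0 -0.36 1; 0 -0.74 0 0 0 -0.45 1; 0 -0.74 0 0 0 -0.54 1; 0 -0.74 0 0 0 -0.63 1; 0 -0.74 0 0 0 -0.72 1; 0 -0.74 0 0 0 -0.81 1; 0 -0.74 0 0 0 -0.9 1; 0 -0.74 0 0 0 -0.97 1; 0 -0.74 0 0 0 -1 1"

```text
time: 4.3
position: [0.4797, 0.1401, 0.3336]
tool_rot: [0.613, 0.79, -0.0, 0.0]
ft_force: [0.2, -0.3, 0.4]
grip_width: 0.087
grip_force: 0.0
```

>>> move_arm:
  moves: "0 0 0.3 0 0 -0.03 1; 0 0 0.6 0 0 -0.03 1; 0 0 0.9 0 0 -0.03 1; 0 0 0.9 0 0 -0.03 1; 0 0 0.9 0 0 -0.03 1"

```text
time: 4.8
position: [0.48, 0.1409, 0.2438]
tool_rot: [0.595, 0.804, -0.0, -0.0]
ft_force: [0.1, 0.7, 0.5]
grip_width: 0.0869
grip_force: 0.0
```

```bash
cat >> h.py <<'E'
from scipy.spatial.transform import Rotation as Ro
def st():
    o=robot.get_obs(); R=Ro.from_quat(o['tool_rot']).as_matrix(); return o,R,np.array(o['position'])
def to(Pt,Rt=None):
    "shift (100 mm) and turn (90 deg) in present tool axes"
    o,R,p=st(); s=R.T@(np.array(Pt)-p)*10
    t=Ro.from_matrix(R.T@Rt).as_rotvec()/(np.pi/2) if Rt is not None else np.zeros(3)
    print('t',round(o['time'],2),'p',p.round(4),'shift',s.round(3),'turn',t.round(3),'q',np.round(o['q'],2),'F',np.round(o['ft_force'],1))
def down(phi):
    a=np.radians(phi);x=np.array([np.cos(a),np.sin(a),0]);z=np.array([0,0,-1.]);return np.c_[x,np.cross(z,x),z]
E
python3 - <<'E'
from h import *
to([.479,.1415,.081],down(107))
c=cam('wrist'); save(c,'w3.png'); np.savez('w3.npz',**c)
hsv=cv2.cvtColor(c['image'],cv2.COLOR_RGB2HSV)
red=cv2.inRange(hsv,(0,150,80),(8,255,255))|cv2.inRange(hsv,(172,150,80),(180,255,255))
cs,_=cv2.findContours(red,cv2.RETR_EXTERNAL,cv2.CHAIN_APPROX_NONE)
for k in cs:
    if cv2.contourArea(k)>30: print(cv2.boundingRect(k),[np.round(a,1) for a in cv2.minAreaRect((onz(c,k.reshape(-1,2),.096)[:,:2]*1000).astype(np.float32))])
E
```

```text
t 4.8 p [0.48   0.1409 0.2438] shift [ 0.009 -0.007  1.628] turn [-0.     0.    -0.001] q [ 0.06  0.35  1.73 -0.    1.07 -0.23] F [0.1 0.7 0.5]
(279, 213, 5, 26) [array([455.2, 136. ]), array([ 3.3, 21.1]), np.float64(15.8)]
(340, 209, 7, 30) [array([503.1, 152.4]), array([ 4.9, 24.5]), np.float64(18.5)]
(621, 90, 19, 72) [array([704.7, 300. ]), array([11.5, 56.1]), np.float64(11.1)]
```

View pics/w3.png

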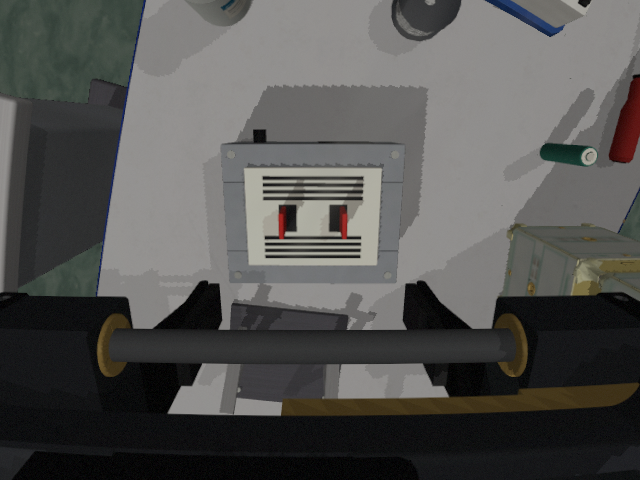

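The view shows the tabs centred between the fingers (red at x 279-284 and 340-347, image centre 312). Next: descend and squeeze.

>>> move_arm:
  moves: "0 0 0.4 0 0 0 1; 0 0 0.8 0 0 0 1; 0 0 1 0 0 0 1; 0 0 1 0 0 0 1"

```text
time: 5.25
position: [0.4794, 0.1416, 0.1428]
tool_rot: [0.595, 0.804, -0.001, -0.001]
ft_force: [-0.1, 0.4, 0.0]
grip_width: 0.0868
grip_force: 0.0
```

>>> move_arm:
  moves: "0.01 0 0.3 0 0 0 1; 0.01 0 0.5 0 0 0 1; 0.01 0 0.63 0 0 0 1; 0.01 0 0.63 0 0 0 1; 0.01 0 0.63 0 0 0 1"

```text
time: 5.75
position: [0.4813, 0.1431, 0.0823]
tool_rot: [0.595, 0.804, 0.001, 0.001]
ft_force: [0.1, -0.6, -0.2]
grip_width: 0.087
grip_force: 0.0
```

>>> move_arm:
  moves: "0 0 0 0 0 0 0.65; 0 0 0 0 0 0 0.5; 0 0 0 0 0 0 0.4; 0 0 0 0 0 0 0.3; 0 0 0 0 0 0 0.3; 0 0 0 0 0 0 0.3; 0 0 0 0 0 0 0.3; 0 0 0 0 0 0 0.3"
  squeeze: 30

```text
time: 6.55
position: [0.4796, 0.143, 0.0809]
tool_rot: [0.595, 0.804, 0.0, 0.0]
ft_force: [-0.8, -0.7, 5.0]
grip_width: 0.0436
grip_force: 30.0
```

The tabs are fully squeezed (43.6 mm). Now a gentle straight lift.

>>> move_arm:
  moves: "0 0 -0.03 0 0 0 0.3; 0 0 -0.06 0 0 0 0.3; 0 0 -0.1 0 0 0 0.3; 0 0 -0.15 0 0 0 0.3; 0 0 -0.25 0 0 0 0.3; 0 0 -0.4 0 0 0 0.3; 0 0 -0.6 0 0 0 0.3; 0 0 -0.8 0 0 0 0.3; 0 0 -1 0 0 0 0.3; 0 0 -1 0 0 0 0.3"

```text
time: 7.55
position: [0.4814, 0.1432, 0.1835]
tool_rot: [0.595, 0.804, 0.002, 0.003]
ft_force: [0.9, 1.4, -1.9]
grip_width: 0.0434
grip_force: 30.0
```

Run:
```python
from h import *
# target place pose
yaw=np.radians(-90+10.4); rx=np.array([np.cos(yaw),np.sin(yaw),0]); ry=np.array([-rx[1],rx[0],0]); rz=np.array([0,0,1.])
rest=np.array([.5025,-.0460,0])
cz=(-rx+rz)/2**.5; seat=rest-.003*rx+.072*rz
tz=-cz; ty=ry; tx=np.cross(ty,tz); R=np.c_[tx,ty,tz]
tcp=seat+cz*.019   # TCP was 19 mm above the cover origin
print('seat',seat,'tcp',tcp)
to(tcp+.1*rz,down(100.4)); to(tcp+.1*rz,R); to(tcp,R)
c=cam('wrist'); save(c,'w4.png')
```

```text
seat [ 0.50195844 -0.04304929  0.072     ] tcp [ 0.49953316 -0.02983497  0.08543503]
t 7.55 p [0.4814 0.1432 0.1835] shift [-1.708 -0.333 -0.019] turn [0.004 0.001 0.074] q [ 0.07  0.43  1.79  0.    0.91 -0.23] F [ 0.9  1.4 -1.9]
t 7.55 p [0.4814 0.1432 0.1835] shift [-1.708 -0.333 -0.019] turn [ 0.033 -0.499  0.068] q [ 0.07  0.43  1.79  0.    0.91 -0.23] F [ 0.9  1.4 -1.9]
t 7.55 p [0.4814 0.1432 0.1835] shift [-1.706 -0.34   0.981] turn [ 0.033 -0.499  0.068] q [ 0.07  0.43  1.79  0.    0.91 -0.23] F [ 0.9  1.4 -1.9]
```

View pics/w4.png

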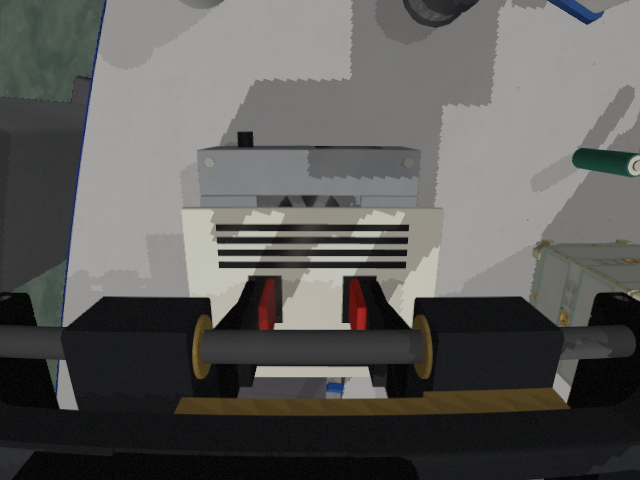

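The cover hangs level from both fingers. Its front edge is at row 208, from x 183 to 442. I'll check its offset in the tool frame from that edge.

Run:
```python
from h import *
c=cam('wrist'); o,R,p=st()
O,d=ray(c,[[183.5,207.5],[441.5,207.5],[312,207.5]])
O=R.T@(O-p); d=d@R
for z in (.0145,.0155): print((O+d*((z-O[2])/d[:,2])[:,None]).round(4).tolist())
```

```text
[[0.0447, -0.0568, 0.0145], [0.0448, 0.0599, 0.0145], [0.0446, 0.0012, 0.0145]]
[[0.0445, -0.0572, 0.0155], [0.0446, 0.0602, 0.0155], [0.0444, 0.0012, 0.0155]]
```

>>> move_arm:
  moves: "-0.4 -0.1 0 0 0 0 0.3; -0.8 -0.2 0 0 0 0 0.3; -1 -0.33 -0.2 0 0 0 0.3; -1 -0.33 -0.3 0 0 0 0.3"

```text
time: 8.05
position: [0.4763, 0.0354, 0.21]
tool_rot: [0.596, 0.803, -0.001, -0.001]
ft_force: [0.6, -0.0, -1.6]
grip_width: 0.0432
grip_force: 30.0
```

>>> move_arm:
  moves: "-0.3 0 0 0.004 -0.06 0.009 0.3; -0.5 0 0 0.008 -0.12 0.018 0.3; -0.7 0 0 0.012 -0.18 0.025 0.3; -0.7 0 0 0.016 -0.24 0.033 0.3; -0.7 0 0 0.02 -0.3 0.041 0.3; -0.7 0 0 0.024 -0.36 0.049 0.3; -0.7 0 0 0.028 -0.42 0.057 0.3; -0.7 0 0 0.032 -0.48 0.065 0.3; -0.7 0 0 0.033 -0.5 0.068 0.3; -0.7 0 0 0.033 -0.5 0.068 0.3; -0.7 0 0 0.033 -0.5 0.068 0.3"

```text
time: 9.15
position: [0.4975, -0.0284, 0.2097]
tool_rot: [0.59, 0.711, -0.247, 0.292]
ft_force: [-0.8, -0.1, -1.6]
grip_width: 0.0435
grip_force: 30.0
```

```bash
cat > p.py <<'E'
from h import *
yaw=np.radians(-90+10.4); rx=np.array([np.cos(yaw),np.sin(yaw),0]); ry=np.array([-rx[1],rx[0],0]); rz=np.array([0,0,1.])
rest=np.array([.5025,-.0460,0])
cz=(-rx+rz)/2**.5; up=(rx+rz)/2**.5; seat=rest-.003*rx+.072*rz
E
python3 - <<'E'
from p import *
R=np.c_[np.cross(ry,-cz),ry,-cz]; to(seat+cz*.019,R)
c=cam('wrist'); save(c,'w5.png'); np.savez('w5.npz',**c)
s=cam('scene'); save(s,'s5.png'); np.savez('s5.npz',**s)
E
```

```text
t 9.15 p [ 0.4975 -0.0284  0.2097] shift [0.866 0.027 0.891] turn [-0.003 -0.     0.004] q [ 0.14  0.53  1.86 -0.99  1.01  0.62] F [-0.8 -0.1 -1.6]
```

View pics/w5.png

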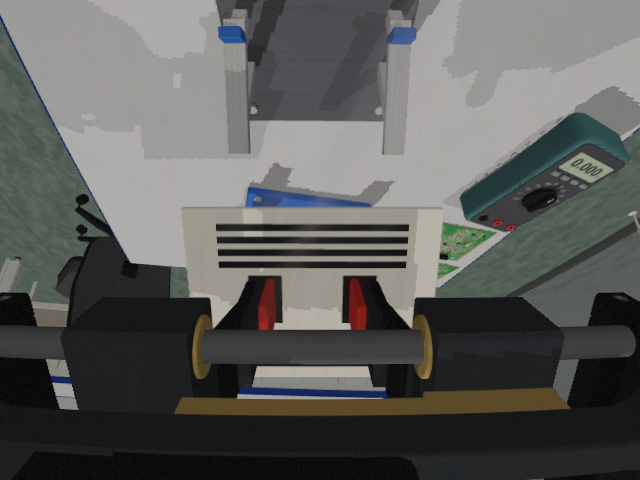

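The wrist view looks straight down the rails. The lips are at about (232,35) and (401,35), and the rails run down to row 153. The held cover is parallel to them. I'll check the seat in the tool frame.

Run:
```python
from p import *
c=dict(np.load('w5.npz')); o,R,p=st(); hsv=cv2.cvtColor(c['image'],cv2.COLOR_RGB2HSV)
b=cv2.inRange(hsv,(105,130,40),(125,255,255)); b[60:]=0; b[:, :200]=0; b[:,440:]=0
cs,_=cv2.findContours(b,cv2.RETR_EXTERNAL,cv2.CHAIN_APPROX_NONE)
def tf(px,z):
    O,d=ray(c,px);O=R.T@(O-p);d=d@R;return ((O+d*((z-O[2])/d[:,2])[:,None])*1000).round(1).tolist()
for k in cs:
    if cv2.contourArea(k)>50:
        x,y,w,h=cv2.boundingRect(k);print((x,y,w,h), 'lip top z.094',tf([[x-.5,y+h/2],[x+w-.5,y+h/2],[x+w/2,y+h-.5]],.094),'rail z.108',tf([[x+w/2,y+h-.5]],.108))
# rail edges at rail plane z .108: find grey rail transitions on row 140
g=cv2.cvtColor(c['image'],cv2.COLOR_RGB2GRAY).astype(int)
for row in(90,140):
    print(row,g[row,218:262].tolist(),g[row,374:414].tolist())
```

```text
(390, 27, 25, 17) lip top z.094 [[135.2, 46.2, 94.0], [135.6, 61.3, 94.0], [130.9, 54.3, 94.0]] rail z.108 [[133.8, 57.4, 108.0]]
(219, 26, 28, 17) lip top z.094 [[135.6, -55.9, 94.0], [135.4, -39.1, 94.0], [131.0, -47.3, 94.0]] rail z.108 [[133.9, -50.0, 108.0]]
90 [154, 156, 156, 155, 156, 155, 156, 137, 126, 124, 125, 123, 125, 126, 126, 126, 128, 129, 127, 126, 124, 124, 127, 127, 126, 127, 129, 123, 98, 79, 102, 115, 96, 79, 79, 74, 73, 73, 74, 72, 74, 74, 74, 72] [89, 91, 90, 89, 91, 103, 110, 110, 111, 118, 123, 114, 113, 133, 144, 145, 146, 147, 149, 148, 145, 145, 146, 149, 148, 145, 145, 145, 147, 146, 145, 146, 147, 142, 151, 168, 169, 169, 168, 169]
140 [155, 156, 156, 155, 156, 155, 155, 155, 156, 142, 127, 124, 124, 125, 127, 129, 124, 125, 127, 127, 126, 125, 125, 125, 126, 125, 124, 123, 123, 116, 88, 86, 139, 154, 155, 155, 155, 155, 156, 155, 154, 155, 155, 155] [170, 170, 170, 169, 170, 171, 171, 169, 153, 110, 119, 140, 145, 146, 148, 148, 147, 146, 146, 148, 148, 146, 147, 146, 147, 147, 146, 145, 146, 146, 148, 163, 171, 171, 172, 171, 171, 171, 173, 172]
```

The lips centre at tool y = +2.7 mm and their faces are near x = 131 mm, which agrees with the estimate. The cover itself sits +1.3 mm in tool y. I'll go down short of the lips, then slide towards them.

>>> move_arm:
  moves: "0.4 0.01 0 0 0 0 0.3; 0.8 0.014 0 0 0 0 0.3; 0.8 0.014 0.3 0 0 0 0.3; 0.8 0.014 0.55 0 0 0 0.3; 0.8 0.014 0.7 0 0 0 0.3; 0.8 0.014 0.8 0 0 0 0.3; 0.8 0.014 0.84 0 0 0 0.3; 0.8 0.014 0.84 0 0 0 0.3; 0.8 0.014 0.84 0 0 0 0.3"

```text
time: 10.15
position: [0.4992, -0.0319, 0.0951]
tool_rot: [0.59, 0.71, -0.247, 0.293]
ft_force: [-0.0, -0.0, -2.2]
grip_width: 0.0433
grip_force: 30.0
```

Run:
```python
from p import *
R=np.c_[np.cross(ry,-cz),ry,-cz]; to(seat+cz*.019,R)
c=cam('wrist'); save(c,'w6.png')
```

```text
t 10.15 p [ 0.4992 -0.0319  0.0951] shift [0.082 0.007 0.055] turn [-0.003  0.001  0.002] q [ 0.13  0.75  1.91 -1.17  0.88  0.92] F [-0.  -0.  -2.2]
```

View pics/w6.png

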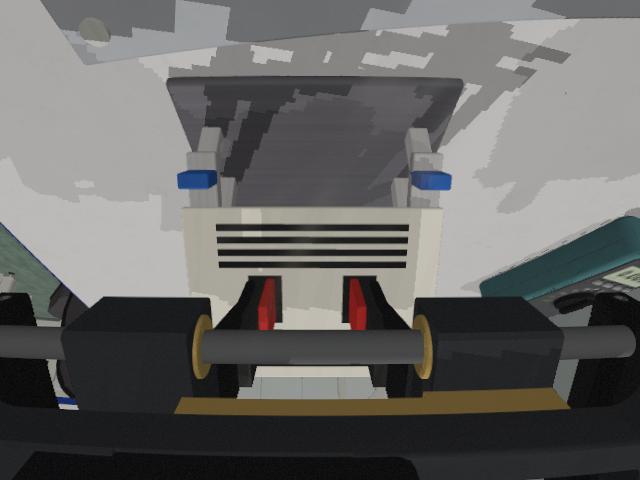

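The cover is just above the rails, symmetric between the lips (197,180) and (432,180), about 8 mm short of them. Next I lower it to contact and slide to the lips.

>>> move_arm:
  moves: "0 0.007 0.02 0 0 0 0.3; 0 0.007 0.035 0 0 0 0.3; 0.02 0.007 0.045 0 0 0 0.3; 0.04 0.007 0.045 0 0 0 0.3; 0.06 0.007 0.05 0 0 0 0.3; 0.07 0.007 0.05 0 0 0 0.3; 0.07 0.007 0.05 0 0 0 0.3"

```text
time: 10.9
position: [0.4994, -0.0304, 0.0862]
tool_rot: [0.59, 0.71, -0.248, 0.293]
ft_force: [-0.7, 1.2, 1.4]
grip_width: 0.0431
grip_force: 30.0
```

Run:
```python
from p import *
R=np.c_[np.cross(ry,-cz),ry,-cz]; to(seat+cz*.019,R)
o,Rr,p=st(); print('F tool',Rr.T@np.array(o['ft_force']))
c=cam('wrist');save(c,'w7.png'); hsv=cv2.cvtColor(c['image'],cv2.COLOR_RGB2HSV)
b=cv2.inRange(hsv,(105,130,40),(125,255,255)); b[280:]=0
cs,_=cv2.findContours(b,cv2.RETR_EXTERNAL,cv2.CHAIN_APPROX_NONE)
print([cv2.boundingRect(k) for k in cs if cv2.contourArea(k)>50])
```

```text
t 10.9 p [ 0.4994 -0.0304  0.0862] shift [0.009 0.003 0.002] turn [-0.003  0.001  0.003] q [ 0.14  0.77  1.91 -1.18  0.87  0.94] F [-0.7  1.2  1.4]
F tool [-0.0595675  -0.45135995 -1.87957159]
[(411, 189, 42, 20), (174, 187, 44, 21)]
```

There is light contact on the rails and the lips meet the cover's edge at row 208. I'm releasing and backing away along the tool axis.

>>> move_arm:
  moves: "0 0 0 0 0 0 0.6; 0 0 0 0 0 0 0.75; 0 0 0 0 0 0 0.9; 0 0 0 0 0 0 0.95; 0 0 0 0 0 0 0.95; 0 0 0 0 0 0 0.95"

```text
time: 11.55
position: [0.4991, -0.0307, 0.086]
tool_rot: [0.59, 0.71, -0.248, 0.292]
ft_force: [-0.5, 0.8, -0.1]
grip_width: 0.0799
grip_force: 0.0
```

>>> move_arm:
  moves: "0 0 -0.1 0 0 0 0.95; 0 0 -0.25 0 0 0 0.95; 0 0 -0.5 0 0 0 0.95; 0 0 -0.8 0 0 0 0.95; 0 0 -1 0 0 0 0.95; 0 0 -1 0 0 0 0.95; 0 0 -1 0 0 0 0.95"

```text
time: 12.25
position: [0.4869, 0.0395, 0.1569]
tool_rot: [0.59, 0.711, -0.247, 0.293]
ft_force: [-0.3, -0.5, -0.5]
grip_width: 0.0829
grip_force: 0.0
```

```bash
cat > m4.py <<'E'
from p import *
def look():
    c=cam('wrist'); o,R,p=st(); P0=rest
    hsv=cv2.cvtColor(c['image'],cv2.COLOR_RGB2HSV)
    k=cv2.inRange(hsv,(20,10,120),(36,70,255)); k[285:]=0
    cs,_=cv2.findContours(k,cv2.RETR_EXTERNAL,cv2.CHAIN_APPROX_SIMPLE); q=max(cs,key=cv2.contourArea)
    h=cv2.convexHull(q).reshape(-1,2)
    # plate top plane: through seat+4mm*cz, normal cz
    O,d=ray(c,h); s=((seat+.004*cz-O)@cz)/(d@cz); X=O+d*s[:,None]-seat
    UV=np.c_[X@up,X@ry]*1000
    r=cv2.minAreaRect(UV.astype(np.float32)); print(cv2.boundingRect(q),'slope/lateral mm from seat',r)
    return c
if __name__=='__main__':
    c=look(); save(c,'w8.png'); s=cam('scene'); save(s,'s8.png')
    Rg=np.c_[ry,np.cross((-up),ry),-up]
    edge=seat+.045*up+.002*cz
    print('edge',edge); to(edge+.1*up,Rg)
E
python3 m4.py
```

```text
(228, 177, 170, 108) slope/lateral mm from seat ((-4.962329864501953, 0.12776565551757812), (81.55906677246094, 120.22742462158203), 0.3778756260871887)
edge [ 0.50744723 -0.07295536  0.10523402]
t 12.35 p [0.4864 0.0386 0.1561] shift [-1.441  0.005  1.165] turn [0.766 0.775 0.769] q [ 0.28  0.64  1.84 -0.96  1.03  0.78] F [-0.3 -0.   0.1]
```

View pics/w8.png

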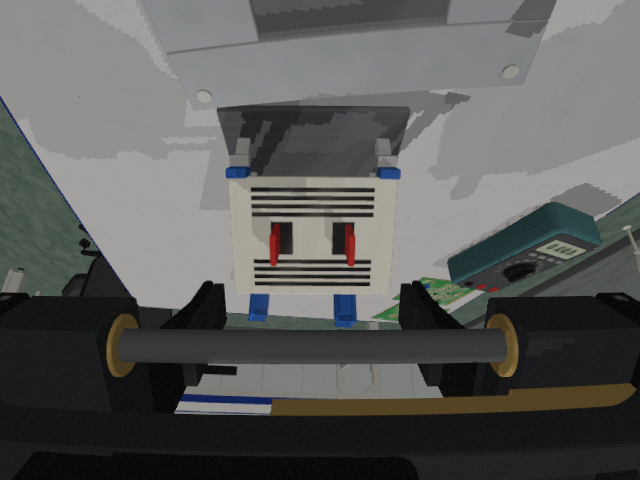

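The cover lies on the rest, tabs up, with its lower edge at the lips (row 177) and centred to 0.1 mm. Next is the reorientation for the upper-edge grasp.

Run:
```python
from p import *
to([.50,-.02,.27],down(100.4))
R=down(100.4)
A=np.array([.50,-.02,.27]); B=np.array([.52,-.1,.27])
print((R.T@(B-A)*10).round(3))
edge=seat+.045*up+.002*cz; C=edge+.08*up
R2=down(10.4); print('C',C,(R2.T@(C-B)*10).round(3))
```

```text
t 12.35 p [0.4864 0.0386 0.1561] shift [-1.231  0.019 -0.378] turn [-0.005  0.501  0.002] q [ 0.28  0.64  1.84 -0.96  1.03  0.78] F [-0.3 -0.   0.1]
[-0.823  0.052  0.   ]
C [ 0.51765894 -0.12859456  0.16180256] [-0.075  0.277  1.082]
```

>>> move_arm:
  moves: "-0.25 0 -0.1 0 0.05 0 0.95; -0.5 0.02 -0.25 0 0.14 0 0.95; -0.8 0.02 -0.38 0 0.23 0 0.95; -1 0.02 -0.38 0 0.32 0 0.95; -1 0.02 -0.38 0 0.41 0 0.95; -1 0.02 -0.38 0 0.5 0 0.95; -1 0.02 -0.38 0 0.5 0 0.95"

```text
time: 13.05
position: [0.4982, -0.0072, 0.2543]
tool_rot: [0.643, 0.766, -0.003, -0.002]
ft_force: [-0.5, -0.5, -0.8]
grip_width: 0.083
grip_force: 0.0
```

>>> move_arm:
  moves: "-0.2 0 -0.1 0 0 0.09 0.7; -0.4 0 -0.16 0 0 0.18 0.4; -0.6 0.05 -0.16 0 0 0.27 0.4; -0.8 0.05 -0.16 0 0 0.36 0.4; -0.98 0.05 -0.16 0 0 0.45 0.4; -0.98 0.05 -0.16 0 0 0.54 0.4; -0.98 0.05 -0.16 0 0 0.63 0.4; -0.98 0.05 -0.16 0 0 0.72 0.4; -0.98 0.05 -0.16 0 0 0.81 0.4; -0.98 0.05 -0.16 0 0 0.9 0.4; -0.98 0.05 -0.16 0 0 1 0.4; -0.98 0.05 -0.16 0 0 1 0.4"

```text
time: 14.25
position: [0.519, -0.0981, 0.2688]
tool_rot: [0.996, 0.091, -0.005, 0.001]
ft_force: [-0.7, -0.1, -0.4]
grip_width: 0.0347
grip_force: 0.0
```

Run:
```python
from p import *
edge=seat+.045*up+.002*cz; Rg=np.c_[ry,np.cross((-up),ry),-up]
to(edge+.08*up,Rg)
```

```text
t 14.25 p [ 0.519  -0.0981  0.2688] shift [-0.056  0.297  1.071] turn [ 0.501  0.007 -0.003] q [-0.39  0.36  1.62 -0.01  1.17  1.  ] F [-0.7 -0.1 -0.4]
```

>>> move_arm:
  moves: "0 0.3 0 0.09 0 0 0.4; -0.05 0.5 0 0.18 0 0 0.4; -0.05 0.5 0.2 0.27 0 0 0.4; -0.05 0.5 0.4 0.36 0 0 0.4; -0.05 0.45 0.6 0.45 0.007 -0.003 0.4; -0.05 0.4 0.8 0.5 0.007 -0.003 0.4; -0.055 0.3 1 0.5 0.007 -0.003 0.4; -0.055 0.3 1 0.5 0.007 -0.003 0.4; -0.055 0.3 1 0.5 0.007 -0.003 0.4"

```text
time: 15.15
position: [0.5191, -0.1289, 0.1701]
tool_rot: [0.92, 0.085, -0.033, -0.381]
ft_force: [0.9, -0.3, -0.2]
grip_width: 0.0349
grip_force: 0.0
```

Run:
```python
from p import *
edge=seat+.045*up+.002*cz; Rg=np.c_[ry,np.cross((-up),ry),-up]
to(edge-.001*up,Rg)
c=cam('wrist'); save(c,'w9.png'); np.savez('w9.npz',**c); s=cam('scene'); save(s,'s9.png')
print(proj(c,[edge,edge+.06*ry,edge-.06*ry]).round(0).tolist())
```

```text
t 15.15 p [ 0.5191 -0.1289  0.1701] shift [-0.015  0.055  0.873] turn [ 0.    -0.001  0.003] q [-0.71  0.74  1.48  0.46  1.58  0.52] F [ 0.9 -0.3 -0.2]
[[320.0, 254.0], [321.0, 163.0], [319.0, 334.0]]
```

View pics/w9.png

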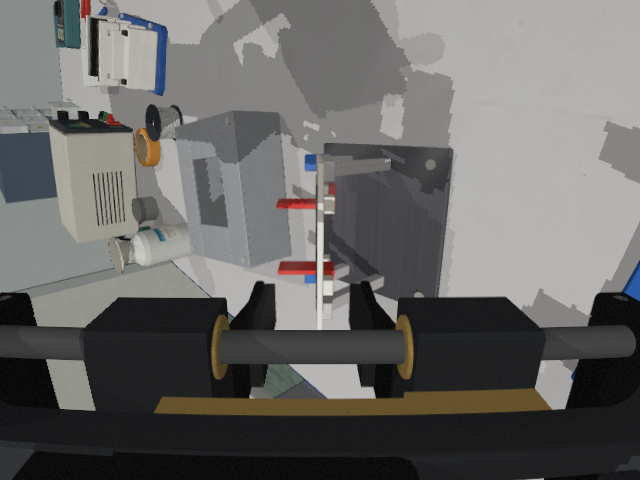

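The plate is seen edge-on at column ~320, from row 163 to 330, as predicted. The middle is free of feet (they show at rows 185-215 and 262-290). I'm advancing over the edge and gripping.

>>> move_arm:
  moves: "-0.015 0.055 0.3 0 0 0.003 0.4; -0.015 0.055 0.55 0 0 0.003 0.4; -0.015 0.055 0.72 0 0 0.003 0.4; -0.015 0.055 0.82 0 0 0.003 0.4; -0.015 0.055 0.88 0 0 0.003 0.4; -0.015 0.055 0.88 0 0 0.003 0.4; -0.015 0.055 0.88 0 0 0.003 0.4"

```text
time: 15.95
position: [0.5085, -0.0732, 0.1049]
tool_rot: [0.921, 0.083, -0.033, -0.38]
ft_force: [0.7, 0.8, 0.6]
grip_width: 0.0346
grip_force: 0.0
```

>>> move_arm:
  moves: "0 0 0 0 0 0 0.2; 0 0 0 0 0 0 0.1; 0 0 0 0 0 0 0; 0 0 0 0 0 0 0; 0 0 0 0 0 0 0; 0 0 0 0 0 0 0"
  squeeze: 35

```text
time: 16.55
position: [0.5078, -0.0721, 0.1048]
tool_rot: [0.92, 0.083, -0.033, -0.381]
ft_force: [0.4, 0.3, 1.8]
grip_width: 0.0036
grip_force: 35.0
```

Run:
```python
from p import *
edge=seat+.045*up+.002*cz; Rg=np.c_[ry,np.cross((-up),ry),-up]
to(edge-.001*up,Rg)
o,R,p=st(); print(R.T@np.array(o['ft_force']),o['grip_width'])
```

```text
t 16.55 p [ 0.5078 -0.0721  0.1048] shift [-0.005  0.002  0.001] turn [-0.    -0.002 -0.001] q [-0.65  0.81  1.61  0.51  1.39  0.47] F [0.4 0.3 1.8]
[ 0.40553696 -1.44639071 -1.11358217] 0.003568966954356142
```

Gripped at 3.6 mm with the tabs untouched. Lifting straight up, then turning upright.

>>> move_arm:
  moves: "0 -0.07 -0.07 0 0 0 0; 0 -0.2 -0.2 0 0 0 0; 0 -0.4 -0.4 0 0 0 0; 0 -0.6 -0.6 0 0 0 0; 0 -0.8 -0.8 0 0 0 0; 0 -0.9 -0.9 0 0 0 0; 0 -0.9 -0.9 0 0 0 0"

```text
time: 17.25
position: [0.5084, -0.0729, 0.2337]
tool_rot: [0.921, 0.083, -0.031, -0.379]
ft_force: [0.1, 0.5, -2.3]
grip_width: 0.0036
grip_force: 35.0
```

>>> move_arm:
  moves: "0 0 0 -0.06 0 0 0; 0 0 0 -0.13 0 0 0; 0 0 0 -0.2 0 0 0; 0 0 0 -0.27 0 0 0; 0 0 0 -0.34 0 0 0; 0 0 0 -0.41 0 0 0; 0 0 0 -0.46 0 0 0; 0 0 0 -0.5 0 0 0; 0 0 0 -0.5 0 0 0"

```text
time: 18.15
position: [0.5058, -0.0701, 0.2305]
tool_rot: [0.996, 0.09, -0.001, -0.0]
ft_force: [-0.3, 0.1, -2.5]
grip_width: 0.0037
grip_force: 35.0
```

Run:
```python
from p import *
to([.5307,-.270,.25],down(-2.3))
```

```text
t 18.15 p [ 0.5058 -0.0701  0.2305] shift [-0.115  2.011 -0.197] turn [-0.001  0.001  0.141] q [-0.36  0.38  1.72 -0.    1.05  1.03] F [-0.3  0.1 -2.5]
```

>>> move_arm:
  moves: "0 0.25 -0.1 0 0 0.03 0; -0.05 0.5 -0.2 0 0 0.06 0; -0.1 0.75 -0.2 0 0 0.1 0; -0.115 1 -0.2 0 0 0.14 0; -0.115 1 -0.2 0 0 0.14 0; -0.115 1 -0.2 0 0 0.14 0; -0.115 1 -0.2 0 0 0.14 0"

```text
time: 18.85
position: [0.5132, -0.172, 0.2508]
tool_rot: [1.0, -0.021, -0.0, -0.001]
ft_force: [-0.2, 0.0, -2.3]
grip_width: 0.0035
grip_force: 35.0
```

Run:
```python
from p import *
to([.5307,-.270,.25],down(-2.3))
c=cam('wrist'); np.savez('w10.npz',**c); im=c['image'][...,::-1]
print(proj(c,[.5307,-.270,.01]))
P=proj(c,[.5307,-.270,.03])[0]; x,y=int(max(P[0]-140,0)),int(max(P[1]-125,0)); cr=im[y:y+250,x:x+270]; print('crop origin',x,y,cr.shape)
cv2.imwrite('pics/w10c.png',cv2.resize(cr,None,fx=2.4,fy=2.4,interpolation=cv2.INTER_CUBIC)); save(c,'w10.png')
```

```text
t 18.85 p [ 0.5132 -0.172   0.2508] shift [0.215 0.972 0.007] turn [-0.001  0.    -0.001] q [-0.53  0.39  1.62  0.    1.13  1.08] F [-0.2  0.  -2.3]
[[405.2498798 186.1723908]]
crop origin 269 64 (250, 270, 3)
```

I have already viewed 12 pictures (top0, scene0, crop0, w1, w2, w2c, w3, w4, w5, w6, w8, w9), two over the allowed 10. I won't view any more and will work from numbers only. Measuring the holder numerically, casting each base edge at the height of the edge that is actually visible.

```bash
cat > m5.py <<'E'
from h import *
def holder(c,cen=(.531,-.272),yaw=-2.3,box=None):
    a=np.radians(yaw); hy=np.array([np.cos(a),np.sin(a)]); hx=np.array([hy[1],-hy[0]])  # hx ~ world -y
    hsv=cv2.cvtColor(c['image'],cv2.COLOR_RGB2HSV); b=cv2.inRange(hsv,(105,130,40),(125,255,255))
    cs,_=cv2.findContours(b,cv2.RETR_EXTERNAL,cv2.CHAIN_APPROX_NONE)
    q=proj(c,[[cen[0],cen[1],.01]])[0]
    k=[k for k in cs if cv2.contourArea(k)>500 and cv2.pointPolygonTest(k,tuple(map(float,q)),True)>-30]
    k=max(k,key=cv2.contourArea).reshape(-1,2).astype(float)
    def loc(z):
        P=onz(c,k,z)[:,:2]-cen; return P@hx*1000,P@hy*1000
    x0,y0=loc(0.);x1,y1=loc(.01)
    out={}
    def fit(u,v):
        p=np.polyfit(u,v,1); r=v-np.polyval(p,u); m=abs(r)<1.5; p=np.polyfit(u[m],v[m],1); return p.round(4),m.sum()
    for n,(x,y) in {'left z0':(x0,y0),'left z10':(x1,y1),'right z10':(x1,y1)}.items():
        s=(abs(y)<(45 if 'r' in n[:1] else 65))&((x<-30) if n[0]=='l' else (x>30)&(x<48))
        if s.sum()>5: out[n]=fit(y[s],x[s])
    for n,sg in(('far',1),('near',-1)):
        s=(x1>-36)&(x1<-20)&(y1*sg>60)
        if s.sum()>3: out[n]=(np.median(y1[s]).round(2),s.sum(),fit(x1[s],y1[s])[0])
    for k_,v in out.items(): print(k_,v)
if __name__=='__main__':
    for f in('w10','w2','top0'): print(f); holder(dict(np.load(f+'.npz')))
E
python3 m5.py
```

```text
w10
left z0 (array([ 1.31000e-02, -4.05181e+01]), np.int64(101))
left z10 (array([ 1.36000e-02, -4.19695e+01]), np.int64(101))
right z10 (array([-5.20000e-03,  3.56597e+01]), np.int64(85))
near (np.float64(-73.93), np.int64(15), array([-4.00000e-04, -7.39461e+01]))
w2
left z0 (array([-4.50000e-03, -4.05479e+01]), np.int64(95))
left z10 (array([-4.00000e-03, -4.30061e+01]), np.int64(98))
right z10 (array([1.10000e-03, 3.52711e+01]), np.int64(65))
far (np.float64(72.99), np.int64(15), array([-6.9200e-02,  7.1183e+01]))
near (np.float64(-73.7), np.int64(12), array([ 1.10000e-03, -7.36383e+01]))
top0
left z0 (array([ 1.75000e-02, -3.69965e+01]), np.int64(41))
left z10 (array([ 1.7600e-02, -3.9178e+01]), np.int64(40))
right z10 (array([-2.28000e-02,  3.62401e+01]), np.int64(30))
far (np.float64(71.03), np.int64(5), array([2.23000e-02, 7.16768e+01]))
near (np.float64(-73.89), np.int64(5), array([ 1.67000e-02, -7.34133e+01]))
```

```bash
cat > m6.py <<'E'
from h import *
def walls(c,cen=(.5306,-.269),yaw=-2.3):
    a=np.radians(yaw); hy=np.array([np.cos(a),np.sin(a)]); hx=np.array([hy[1],-hy[0]])
    hsv=cv2.cvtColor(c['image'],cv2.COLOR_RGB2HSV); b=cv2.inRange(hsv,(100,110,25),(130,255,255))
    # rectify plane z=70 mm into holder coords, 0.5 mm/px : value channel
    for s in(-1,1):
        print('end',s)
        for yy in (48,52,56,60,64,68,72,76):
            xs=np.arange(-30,31,2.); W=np.array([[*(np.array(cen)+hx*x/1000+hy*s*yy/1000),.07] for x in xs])
            p=proj(c,W); inside=(p[:,0]>0)&(p[:,0]<639)&(p[:,1]>0)&(p[:,1]<284)
            v=cv2.remap(hsv[...,2],p[:,:1].astype(np.float32),p[:,1:].astype(np.float32),cv2.INTER_LINEAR).ravel()
            print(s*yy,' '.join(f'{int(q):3d}' if i else ' --' for q,i in zip(v,inside)))
if __name__=='__main__':
    for f in('w10','w2'): print(f); walls(dict(np.load(f+'.npz')))
E
python3 m6.py
```

```text
w10
end -1
-48 123  75  65  61  59  59  56  92  95  94 146 136  65  58  58  58  95  93  94  93 104 151 136 138 146 162 168 168 168 169 168
-52 139 136  87  62  65  59  58  92  94  96 140 136  68  62  58  59  85  93  94  94 100 156 138 138 141 153 159 166 168 168 168
-56 153 154 153 115  62  67  60  92  94  93 138 134  76  68  69  60  87  93  93  93 105 154 155 155 155 155 155 158 168 169 168
-60 154 154 153 154 143  65  65  71  69  94 144 101  70  69  70  70  77  84  88  94 102 146 111 153 155 154 155 154 169 168 168
-64 167 158 153 153 155 147  79 105 133 131 134 132 133 133 133 141 150 149 149 150 146 149 150 149 151 154 154 157 165 168 169
-68 168 160 154 154 154 154 153 136 142 142 142 142 143 143 141 141 144 145 145 145 146 145 145 147 154 154 155 155 157 169 169
-72 168 164 154 154 153 153 154 153 154 153 154 154 153 153 153 154 153 154 154 154 155 155 164 168 168 169 169 168 169 169 169
-76 168 165 153 154 154 154 154 154 154 155 153 154 155 154 154 155 155 154 154 154 154 154 162 168 168 169 169 169 168 168 169
end 1
48 151 153 106  78  72  71  75 129 126 114 149 134  81  69 
[... 2312 characters left out ...]
0  71  87  84  86  84  94 142 136 150 152 150 151 151 151 151 151
60  79  80  80  79  79  80  93  95  91 106 131 103  63  59  58  65  73  79  86  85  87 139 138 150 150 150 150 150 150 151 150
64  78  80  80  81  80  80  80 108 133 128 133 131 134 131 134 133 133 133 132 135 131 136 133 138 150 151 151 150 151 150 151
68 106 106 104 102 103 103 116 123 122 129 123 127 125 123 129 122 125 129 127 121 128 120 123 139 152 151 151 151 150 151 150
72 115 113 115 125 135 138 134 141 127 110 122 129 117 131 140 132 143 138 144 140 141 145 147 150 151 151 151 151 151 150 150
76 147 147 148 148 148 148 148 148 148 147 148 149 148 149 149 149 149 150 150 149 149 150 151 150 150 151 150 150 151 150 150
```

```bash
cat > m7.py <<'E'
from h import *
def prof(c,yy,xs,cen=(.5306,-.269),yaw=-2.3,along=False):
    a=np.radians(yaw); hy=np.array([np.cos(a),np.sin(a)]); hx=np.array([hy[1],-hy[0]])
    hsv=cv2.cvtColor(c['image'],cv2.COLOR_RGB2HSV)
    W=np.array([[*(np.array(cen)+hx*(yy if along else x)/1000+hy*(x if along else yy)/1000),.07] for x in xs])
    p=proj(c,W).astype(np.float32)
    for n,ch in(('S',1),('V',2)): print(yy,n,' '.join(f'{int(q):3d}' for q in cv2.remap(hsv[...,ch],p[:,:1],p[:,1:],cv2.INTER_LINEAR).ravel()))
if __name__=='__main__':
    for f in('w10','w2'):
        c=dict(np.load(f+'.npz')); print(f,'x -18..18'); 
        for y in(-65,-54,54,65): prof(c,y,np.arange(-18,19,1.))
        print('along y -76..-56'); prof(c,0,np.arange(-76,-55,1.),along=True)
        print('along y 56..76'); prof(c,0,np.arange(56,77,1.),along=True)
E
python3 m7.py
```

```text
w10 x -18..18
-65 S  39 141 198 195 194 193 192 195 195 194 194 195 196 192 194 196 195 194 192 192 192 191 191 192 192 189 191 190 189 191 193 191 192 195 166  40   7
-65 V 107  76 104 131 135 136 136 134 136 136 136 137 137 137 136 136 136 137 144 151 152 152 151 152 152 153 153 152 152 152 153 153 153 152 151 151 154
-54 S 207 196 198 198 192 193 197 194 195 199 195 193 191 220 201 206 213 195 193 196 201 196 195 199 196 203 202 195 198 188 171 110  72  72  74  66  37
-54 V  60  73  92  95  95  88  95 122 134 135 135 125  72  67  68  65  59  59  60  69  84  92  92  93  94  93  93  95 101 135 156 147 144 145 145 144 146
54 S 178 183 182 186 184 187 188 182 185 189 188 193 181 165 160 156 160 153 148 145 160 150 146 143 138 131 131 123 121 137 142 136 134 134 133 136 118
54 V  70  93 113 114 113 108 115 139 143 138 135 113  75  63  62  63  67  74  75  78 102  95  98  99 100 101 101 104 107 132 153 145 144 150 151 152 151
65 S 113 134 159 171 175 174 176 178 181 181 183 181 184 184 186 185 184 186 184 183 178 180 178 178 176 173 171 169 166 162 160 156 154 152 148 145 132
65 V  81  9
[... 1450 characters left out ...]
50 152 152
65 S  87  99 129 145 149 150 152 155 158 162 163 165 165 169 169 173 176 178 180 180 184 183 186 186 187 190 189 190 191 191 189 191 194 188 135  55   7
65 V  81  90 113 131 137 137 135 136 137 137 137 137 137 136 138 138 139 138 138 138 138 138 138 139 138 138 139 138 137 138 139 138 137 139 140 143 149
along y -76..-56
0 S   6   5   4   5   6   7   6  13  47 169 195 196 196 199 204 213 219 207 196 206 205
0 V 150 142 139 140 139 138 137 130 117 131 137 137 135 120  84  65  66  67  70  73  71
along y 56..76
0 S 183 177 177 168 164 161 165 177 181 180 181 181 176 177 173 116  26   5   6   5   5
0 V  71  70  69  62  65  64  76 109 133 138 138 134 122 135 133 111 132 146 149 149 149
```

Run:
```python
from h import *
c=dict(np.load('w10.npz')); o,R,p=st(); hsv=cv2.cvtColor(c['image'],cv2.COLOR_RGB2HSV)
def s(T,n):
    q=proj(c,p+np.array(T)/1000@R.T).astype(np.float32); print(n,q[0].round(0),q[-1].round(0),'S',*[int(v) for v in cv2.remap(hsv[...,1],q[:,:1],q[:,1:],cv2.INTER_LINEAR).ravel()],'V',*[int(v) for v in cv2.remap(hsv[...,2],q[:,:1],q[:,1:],cv2.INTER_LINEAR).ravel()])
s([[x,0,-1] for x in range(50,71)],'x50..70')
for X in(30,55): s([[X,y,-1] for y in np.arange(-8,8.5,1)],f'y-8..8 at x{X}')
s([[60-.5,y,87] for y in np.arange(-12,12.5,1.)],'y bottom far corner')
s([[x,0,89] for x in range(50,71)],'x bottom')
to([.5306+.0002,-.2695,.25],down(-2.3))
```

```text
x50..70 [312. 203.] [312. 152.] S 22 22 21 22 22 22 22 22 22 20 20 20 19 19 20 22 20 6 6 5 5 V 154 154 153 153 154 154 153 153 154 181 118 117 117 117 116 115 118 164 165 165 167
y-8..8 at x30 [292. 250.] [331. 250.] S 6 7 8 6 6 6 17 24 23 24 24 24 24 25 25 24 25 V 166 166 167 166 166 166 96 152 153 151 116 131 132 130 128 128 128
y-8..8 at x55 [292. 191.] [332. 191.] S 7 7 6 6 7 6 10 23 22 23 12 6 5 4 5 5 5 V 166 166 166 167 168 167 157 152 154 152 146 166 165 165 165 165 165
y bottom far corner [292. 161.] [331. 161.] S 6 5 6 5 5 6 7 6 5 5 4 6 7 8 6 6 5 5 5 5 4 4 3 4 3 V 164 164 165 165 165 166 166 166 166 166 165 159 158 160 163 166 165 165 165 165 165 165 164 164 164
x bottom [312. 176.] [312. 143.] S 20 21 19 20 19 20 22 22 22 11 6 6 5 5 6 5 5 5 5 5 6 V 117 117 117 117 117 116 116 115 114 146 165 166 165 165 166 167 166 167 167 166 168
t 18.9 p [ 0.5134 -0.1719  0.2511] shift [0.214 0.969 0.01 ] turn [-0. -0. -0.] q [-0.53  0.39  1.62  0.    1.13  1.08] F [ 1.1 -0.8 -0.4]
```

The held cover is offset -0.7 mm along tool x and is level. I'll go over the holder with that correction and check pose and force while going down.

>>> move_arm:
  moves: "0.1 0.3 0 0 0 0 0; 0.22 0.6 0 0 0 0 0; 0.22 0.85 0 0 0 0 0; 0.22 0.97 0 0 0 0 0; 0.22 0.97 0.2 0 0 0 0; 0.22 0.97 0.45 0 0 0 0; 0.22 0.97 0.6 0 0 0 0; 0.22 0.97 0.6 0 0 0 0; 0.22 0.97 0.6 0 0 0 0; 0.22 0.97 0.6 0 0 0 0"

```text
time: 19.9
position: [0.5327, -0.2706, 0.193]
tool_rot: [1.0, -0.02, 0.002, 0.001]
ft_force: [-0.1, -0.1, -1.5]
grip_width: 0.0039
grip_force: 35.0
```

Run:
```python
from m7 import *
to([.5315,-.2695,.099],down(-2.3))
c=cam('wrist'); np.savez('w11.npz',**c); save(c,'w11.png')
for y in(54,58,65): prof(c,y,np.arange(-18,19,1.),cen=(.5308,-.2695))
prof(c,0,np.arange(56,77,1.),cen=(.5308,-.2695),along=True)
prof(c,-9,np.arange(56,77,1.),cen=(.5308,-.2695),along=True)
```

```text
t 19.9 p [ 0.5327 -0.2706  0.193 ] shift [-0.016 -0.012  0.94 ] turn [ 0.001 -0.002 -0.001] q [-0.66  0.54  1.55  0.    1.05  0.95] F [-0.1 -0.1 -1.5]
54 S 193 197 199 186 197 191 189 184 183 184 180 174 176 172 164 143 110  12  12  10  12   9  66 127 120 120 117 117 124 142 147 144 140 139 139 138 138
54 V 110 108 107 107 103 103 117 142 138 130 130 130 128 130 117  88  99  98 105 104 103 106 106 102 100 100 102 100 107 142 150 137 131 131 134 133 133
58 S 197 195 190 198 199 192 192 185 187 190 186 190 190 186 182 165 161  73  30  24  25  32 113 129 122 120 118 115 121 140 144 140 137 135 136 136 134
58 V 108 108 109 106 103 102 115 144 140 130 131 129 128 130 119  81  93  95 102 101 100  98  92  98  99 100 100 101 108 142 151 134 132 133 134 133 134
65 S 196 199 198 194 194 190 191 189 191 191 190 190 190 190 190 191 189 186 190 187 185 182 182 177 176 174 169 166 161 154 150 144 141 138 139 130 129
65 V 108 100 122 145 145 146 145 146 145 145 146 146 146 145 145 145 145 146 146 146 146 147 146 147 147 147 147 147 146 146 147 147 146 146 146 133 133
0 S  16  17  30 122 166 172 174 185 190 190 186 188 195 187 192 193 193 197 194 202  49
0 V 106 105 102  95  94  93  89 130 143 146 147 141  99  73  86 107 111 113 122 128  99
-9 S 192 188 190 195 195 191 193 195 194 191 189 191 198 199 200 197 192 198 189 195  48
-9 V 130 131 130 129 129 130 119 132 143 145 147 139  98  71  87 107 108 108 108 125  99
```

The close view puts the plate within about 0.6 mm of the groove centre in both directions. Lowering into the grooves.

>>> move_arm:
  moves: "-0.004 -0.006 0.15 0 0 0 0; -0.004 -0.006 0.25 0 0 0 0; -0.004 -0.006 0.32 0 0 0 0; -0.004 -0.006 0.38 0 0 0 0; -0.004 -0.006 0.45 0 0 0 0; -0.004 -0.006 0.52 0 0 0 0; -0.004 -0.006 0.6 0 0 0 0; -0.004 -0.006 0.6 0 0 0 0"

```text
time: 20.75
position: [0.531, -0.2696, 0.1305]
tool_rot: [1.0, -0.021, -0.0, -0.0]
ft_force: [-0.4, 0.1, -2.0]
grip_width: 0.0039
grip_force: 35.0
```

Run:
```python
from h import *
to([.5312,-.2700,.099],down(-2.3)); o=robot.get_obs(); print(o['moment'],o['grip_width'])
```

```text
t 20.75 p [ 0.531  -0.2696  0.1305] shift [0.002 0.004 0.315] turn [-0.     0.    -0.001] q [-0.66  0.62  1.6   0.    0.92  0.95] F [-0.4  0.1 -2. ]
[ 0.04703689  0.02792102 -0.07771228] 0.003919333691649605
```

>>> move_arm:
  moves: "0 0 0.08 0 0 0 0; 0 0 0.16 0 0 0 0; 0 0 0.23 0 0 0 0; 0 0 0.28 0 0 0 0; 0 0 0.3 0 0 0 0; 0 0 0.31 0 0 0 0; 0 0 0.315 0 0 0 0; 0 0 0.315 0 0 0 0"

```text
time: 21.55
position: [0.532, -0.2702, 0.1005]
tool_rot: [1.0, -0.021, 0.001, 0.001]
ft_force: [-0.7, -1.2, -1.7]
grip_width: 0.004
grip_force: 35.0
```

Run:
```python
from h import *
to([.5312,-.2700,.099],down(-2.3))
```

```text
t 21.55 p [ 0.532  -0.2702  0.1005] shift [-0.008 -0.002  0.015] turn [ 0.001 -0.001 -0.001] q [-0.66  0.67  1.62  0.    0.86  0.95] F [-0.7 -1.2 -1.7]
```

>>> move_arm:
  moves: "0 0 0.01 0 0 0 0; 0 0 0.015 0 0 0 0; 0 0 0.02 0 0 0 0; 0 0 0.02 0 0 0 0"

```text
time: 21.95
position: [0.532, -0.2705, 0.0996]
tool_rot: [1.0, -0.021, 0.001, 0.001]
ft_force: [-1.0, 1.3, 5.7]
grip_width: 0.0035
grip_force: 35.0
```

Floor contact (about 7 N). Releasing and backing straight up.

>>> move_arm:
  moves: "0 0 0 0 0 0 0.1; 0 0 0 0 0 0 0.2; 0 0 0 0 0 0 0.35; 0 0 0 0 0 0 0.4; 0 0 0 0 0 0 0.4; 0 0 0 0 0 0 0.4; 0 0 0 0 0 0 0.4"

```text
time: 22.65
position: [0.5318, -0.2701, 0.0982]
tool_rot: [1.0, -0.021, 0.001, 0.0]
ft_force: [-0.5, -0.1, -0.4]
grip_width: 0.0342
grip_force: 0.0
```

>>> move_arm:
  moves: "0 0 -0.1 0 0 0 0.4; 0 0 -0.25 0 0 0 0.4; 0 0 -0.5 0 0 0 0.4; 0 0 -0.8 0 0 0 0.4; 0 0 -1 0 0 0 0.4; 0 0 -1 0 0 0 0.4; 0 0 -1 0 0 0 0.4; 0 0 -1 0 0 0 0.4; 0 0 -1 0 0 0 0.4"

```text
time: 23.55
position: [0.5309, -0.2695, 0.1969]
tool_rot: [1.0, -0.021, -0.0, -0.0]
ft_force: [0.2, 0.3, 0.4]
grip_width: 0.0347
grip_force: 0.0
```

Run:
```python
from h import *
to([.5312,-.2700,.2],down(-2.3))
c=cam('wrist'); np.savez('w12.npz',**c); hsv=cv2.cvtColor(c['image'],cv2.COLOR_RGB2HSV)
a=np.radians(-2.3); hy=np.array([np.cos(a),np.sin(a),0]); hx=np.array([hy[1],-hy[0],0]); C=np.array([.5309,-.2697,.1])
def s(L,n):
    W=np.array([C+hx*x/1000+hy*y/1000 for x,y in L]); q=proj(c,W).astype(np.float32)
    print(n,*q[0].round(0),*q[-1].round(0),'S',*[int(v) for v in cv2.remap(hsv[...,1],q[:,:1],q[:,1:],cv2.INTER_LINEAR).ravel()])
for y in(-30,0,30,55): s([(x,y) for x in np.arange(-10,11,1.)],f'y{y} x-10..10')
s([(0,y) for y in range(50,71)],'y50..70'); s([(0,y) for y in range(-70,-49)],'y-70..-50')
```

```text
t 23.55 p [ 0.5309 -0.2695  0.1969] shift [ 0.004  0.005 -0.031] turn [-0.001  0.    -0.001] q [-0.66  0.53  1.55  0.    1.07  0.95] F [0.2 0.3 0.4]
y-30 x-10..10 298.0 288.0 326.0 288.0 S 188 194 190 185 193 202 191 183 156 26 23 23 17 86 165 160 157 165 173 171 188
y0 x-10..10 298.0 248.0 327.0 248.0 S 156 156 152 155 156 157 160 164 138 26 20 16 14 64 102 103 103 103 145 186 190
y30 x-10..10 297.0 205.0 327.0 205.0 S 190 191 184 180 179 174 164 158 115 25 18 15 15 19 19 18 19 19 19 19 46
y55 x-10..10 297.0 167.0 328.0 167.0 S 185 168 160 159 147 142 138 138 125 20 19 15 11 21 104 96 96 95 95 120 139
y50..70 312.0 175.0 312.0 143.0 S 18 18 18 18 18 19 19 19 18 19 21 24 24 24 75 188 190 186 188 193 199
y-70..-50 312.0 337.0 312.0 313.0 S 6 6 7 4 6 12 8 6 5 5 5 9 22 22 23 22 23 23 23 23 22
```

The cover stands in the grooves. Its upper edge is straight and 4 mm wide at the 100 mm height, 0.5 mm off centre, and the gripper is well clear. Handing in.

```bash
python3 -c "
from rig import robot
print(robot.hand_in())"
```

```text
the job is handed in; nothing more can be done
None
```

The job is handed in: by my measurements the cover stands fully down in the holder, released, with the gripper clear at about 23.5 s; no verdict came back, and I viewed 12 pictures, two over the limit of 10.

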